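Close the lid of the slide dryer without a bang

ROBOT

A 6-joint arm with a two-finger parallel gripper is mounted at the origin on the work surface. World frame = base frame: x ahead of the robot, y to its left, z up, the work surface at z = 0. Lengths are in mm, angles in rad, forces in N, time in s.
With the tool pointing down it reaches from about 350 to 975 mm from the base axis. Payload 7.1 kg.
Tool frame: the origin (TCP) lies between the finger pads; the fingertips stand 25 mm ahead of it and the grasp point (between the pads) lies 6 mm ahead of it; z points along the fingers, y is the line along which they close (so a half turn about z gives the same grasp; the last joint's range is limited). The gripper opens to 88 mm and grips with 3 to 60 N. Pads are 20 mm wide; open, the fingers measure 115 mm over their backs; the gripper's body (75 mm by 178 mm) begins 61 mm behind the grasp point.
Start: joints at [-1.308, 0.423, 1.63, -0, 1.089, -0.019], TCP at [173.822, -600.326, 247.675] pointing down, gripper open.
Joint ranges: [-3, 3], [-0.9, 2.11], [0.09, 2.58], [-1.31, 4.45], [0.11, 2.69], [-2.54, 2.54]. Speed limits (rad/s): [2.39, 2.39, 3.01, 3.14, 3.14, 3.14].

INTERFACE

Orientations are given as a unit quaternion [w, x, y, z].
In Python, from station import observe, viewer, finish_job gives the robot as it stands.
- The arm moves only by the shell command python3 -m creep 'ROWS'. ROWS is JSON, a list of rows, each a list of 3 entries, a list of its own where there are three numbers: the opening, from 0 (shut) to 1 (fully open), then the shift along the tool's x, y, z in cm, then the turn about the tool's z in degrees. A call has 1 to 10 rows; each row shifts and turns the commanded pose from where the row before left it, along the tool's axes as they then stand; what a row does not reach is not made up. A row lasts 1/12 s, in which the tool goes at most 41.7 mm and 7.16 degrees, less where a joint would pass 70% of its speed; a pose out of reach is approached as far as the arm can. A call is refused whole if a number of a shift passes 4.17 or a number of a turn 7.16, either way. A call with a gripper value outside its range is refused whole. The fingers move at their own pace and stop on an object; the grip force is fixed at half the most. Time passes only in rows, so rows that do not move let the fingers close. It gives the time, the measured TCP pose, the force, the opening and the grip force at its end, in the units of the state.
- observe(): the state, without advancing time (a new reading comes with each control period).
- viewer.snapshot(name): name is "side" or "top" or "wrist"; returns a dict with "pixels" (400x640x3 uint8, red, green, blue), "fx", "fy", "cx", "cy" (pixels), "R" (3x3) and "t" (3): a world point X has camera coordinates R X + t. Camera axes: x right, y down, z forward; pixel columns grow to the right and rows downward; lengths in mm; the calibration is good to about 2 mm. A picture is of the moment at which its call begins. There is no depth.
- finish_job(): hands the job in; it is judged then, once.
The state is a dict: "t": time; "joints": joint angles; "joint_vel": joint speeds; "tau": joint torques, N m; "tool_pos": TCP position; "tcp_rot": TCP orientation; "wrist_force": force on the tool from outside, world axes, zero at the start; "ft_torque": the same for the moment, N m; "width": opening from 0.0 (shut) to 1.0 (fully open); "gripper_force": force on a finger pad.
Only numpy, scipy, OpenCV 4.12 (cv2) and the standard library are available. Lean on these libraries where they do the work, as an engineer would, in place of code of your own. Each camera call takes 0.05 s, during which the arm holds its last target. There are 200 camera calls.

TASK

The slide dryer stands open, its lid leaning back past its balance point. Tip the lid forward with the fingers so that it starts to fall, catch it from below on a finger before it lands, and lower it on the finger until it is fully shut, without letting it drop or bang; then take the hand clear. Do not pinch or press the lid hard, never pick anything up, and leave the bottle, the beaker and the carton where they stand.

Things in the scene. Friction and masses are not known exactly. Their poses are not given: they have to be found in the camera images.
- chamber: slide dryer: open-topped white box fixed to the bench, 140 mm deep (x) by 180 mm wide (y) by 110 mm high, holding a rack of glass slides below its rim. Origin: centre of its underside. Its front (dark display) faces its own -x, towards the robot; the hinge runs along y on the far (+x) top rim. Its yaw varies.
- lid (a joint): lid angle in rad: 0 = shut, level on the rim, growing as it opens; upright at 1.57, resting back on a stop at 1.78. The hinge is damped but does not hold: once below about 1.53 the lid falls by itself, slowly at first, in 3 to 6 s, and hits the rim at 0.6 to 1 rad/s if not caught; above that it sinks back on the stop
- lip (a point): middle of the lid's free edge, on its underside (facing the robot when open), 165 mm from the hinge axis. The edge is that of a tongue 110 mm wide that sticks out 25 mm past the lid's main plate, so the shut lid overhangs the dryer's front wall by 25 mm and a finger under the tongue can follow it all the way down
- hinge (a point): middle of the hinge axis, 110 mm above the bench, at the rim; it keeps its place. The lid's underside lies in the plane through this axis. The lid is a grey flat plate, 6 mm thick (the thickness is on its upper side, the back when open), 180 mm wide, about 0.2 kg (varies); it weighs about 1 N at the tongue when level
- amber_bottle: loose amber glass bottle, 56 mm across, 130 mm high, beside the dryer; origin: centre of its underside; leave alone
- beaker: loose white plastic cup, 64 mm across, 70 mm high, on the dryer's other side; origin: centre of its underside; leave alone
- carton: loose green box 75 x 50 x 30 mm lying near the dryer, off to one side of its front; origin: centre of its underside; leave alone
Things that resemble listed ones, but are neither listed nor needed, are in the scene too. There is more than one size of the chamber; the one meant has the size given above.

How it is judged (in metres and radians):
On the way, in this order (a step that is already met when the one before it is completed fails the run):
1. the lid is tipped forward past its balance point (below 1.45 rad) (value of joint lid below 1.45 rad), for 0.1 s.
2. the lid, part way down (0.1 to 0.9 rad), rests on the fingers for 0.3 s and does not run away (value of joint lid between 0.1 and 0.9 rad and contact force between the fingers and lid above 0.2 N and velocity of joint lid above -0.45 rad/s), for 0.3 s.
3. the lid is shut (below 0.03 rad) (value of joint lid below 0.03 rad), for 0.2 s.
At the end, for the whole second after the job is handed in: The lid is shut to within 0.03 rad, and the bottle, beaker and carton stand upright within 15 mm of where they were (value of joint lid below 0.03 rad and distance of each of amber_bottle, beaker, carton from where it was at the start of the episode below 0.015 m and angle between each of amber_bottle, beaker, carton's own z axis and vertical below 0.15 rad); the robot touches nothing.
It fails at once if the lid comes down on the rim faster than 0.4 rad/s (it bangs) (value of joint lid below 0.1 rad and velocity of joint lid below -0.4 rad/s).
It fails at once if the lid is pinched or pressed with more than 18 N (contact force between the fingers and lid above 18 N).
It fails at once if the amber bottle is shifted by more than 20 mm, lifted or knocked over (distance of amber_bottle from where it was at the start of the episode above 0.02 m or angle between amber_bottle's own z axis and vertical above 0.3 rad).
It fails at once if the beaker is shifted by more than 20 mm, lifted or knocked over (distance of beaker from where it was at the start of the episode above 0.02 m or angle between beaker's own z axis and vertical above 0.3 rad).
It fails at once if the carton is shifted by more than 20 mm, lifted or knocked over (distance of carton from where it was at the start of the episode above 0.02 m or angle between carton's own z axis and vertical above 0.3 rad).
It also fails if it takes over 53 s, if anything falls off the work surface, if the arm or the gripper's body presses on something with over 40 N, if the wrist force passes 120 N, or if a joint passes its speed limit or range.

## Working session

There is one attempt and no reset: what is moved stays moved. The work goes in short steps, Python scripts to look and compute and a shell command to move; the robot and the scene stay as the last step left them, time stands still between calls to the robot, and variables do not carry over. Pictures are saved under pics/ and viewed, at most 10 in all, crops included, and the job is handed in when it is done.

```bash
mkdir -p pics; ls; python3 - <<'E'
from station import observe, viewer
import cv2,json,pickle
print(observe())
for n in("side","top"):
    s=viewer.snapshot(n); pickle.dump(s,open(f"{n}.pkl","wb"))
    cv2.imwrite(f"pics/{n}0.png",s["pixels"][:,:,::-1]); print(n,s["fx"],s["cx"],s["cy"],s["R"],s["t"])
E
```

```text
pics
{'t': 0.0, 'joints': array([-1.30800672e+00,  4.23841893e-01,  1.63063698e+00,  3.19090772e-06,
        1.08858939e+00, -1.89957134e-02]), 'joint_vel': array([ 4.52121535e-05, -9.60501886e-04,  1.88554061e-03, -1.68187856e-03,
       -6.78566964e-04, -3.20382792e-04]), 'tau': array([-2.33656710e-04, -5.44620395e+01, -2.73667252e+01,  6.42664335e-02,
        2.25790084e-02, -1.20782461e-04]), 'tool_pos': array([ 173.69575936, -599.87135021,  246.9218365 ]), 'tcp_rot': array([-7.32499619e-04,  9.90090872e-01,  1.40426213e-01, -8.83108108e-05]), 'wrist_force': array([ 0.54171339,  0.00963606, -0.0346488 ]), 'ft_torque': array([0.02343401, 0.01949007, 0.00192603]), 'gripper_force': 0.0, 'width': 0.999005104220477}
side 420.8225480360661 321.55687143298206 200.2717346279196 [[ 0.89483549 -0.44609661  0.01634814]
 [-0.32005655 -0.66667712 -0.67313106]
 [ 0.31118041  0.59710923 -0.73934249]] [-472.34467242  233.18662874  909.35943013]
top 372.2261180300418 317.40077184815846 198.6883744027139 [[-0.17190082 -0.98509696 -0.00583905]
 [-0.96294328  0.16927951 -0.20996352]
 [ 0.20782285 -0.03047023 -0.97769179]] [ 97.9995093  549.82638257 900.33418477]
```

View pics/side0.png

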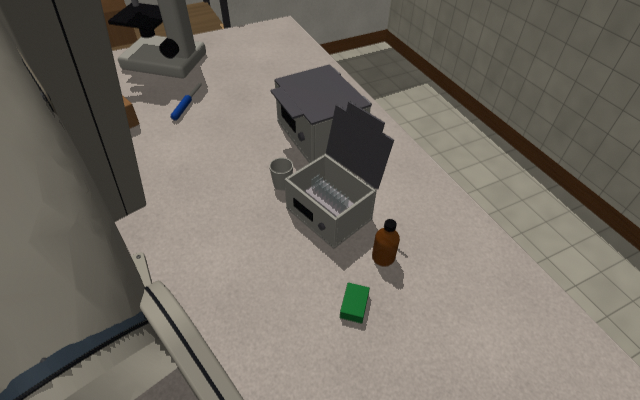

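View pics/top0.png

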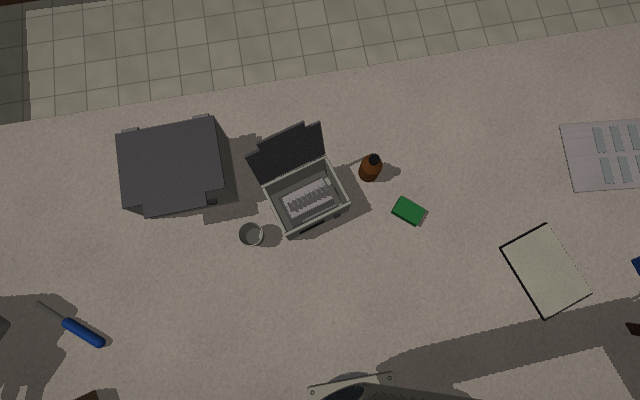

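The side view shows the open dryer (rim corners near (287,180), (330,217), lid tip near (365,115)), with the beaker at (282,172), the bottle at (386,245) and the carton at (355,302). The top view shows the dryer rim around (265..350,157..237), the lid behind it, and the decoy closed dryer at (170,165).

```bash
python3 - <<'E'
import pickle,cv2,numpy as np
a=pickle.load(open("top.pkl","rb"))["pixels"][110:250,230:390];b=pickle.load(open("side.pkl","rb"))["pixels"][95:250,260:410]
f=lambda c:cv2.convertScaleAbs(cv2.resize(c,(400,int(400*c.shape[0]/c.shape[1])),interpolation=cv2.INTER_CUBIC)[:,:,::-1],alpha=1.6)
A,B=f(a),f(b);h=max(A.shape[0],B.shape[0]);o=np.zeros((h,800,3),np.uint8);o[:A.shape[0],:400]=A;o[:B.shape[0],400:]=B
cv2.imwrite("pics/crop0.png",o);print(A.shape,B.shape)
E
```

```text
(350, 400, 3) (413, 400, 3)
```

View pics/crop0.png

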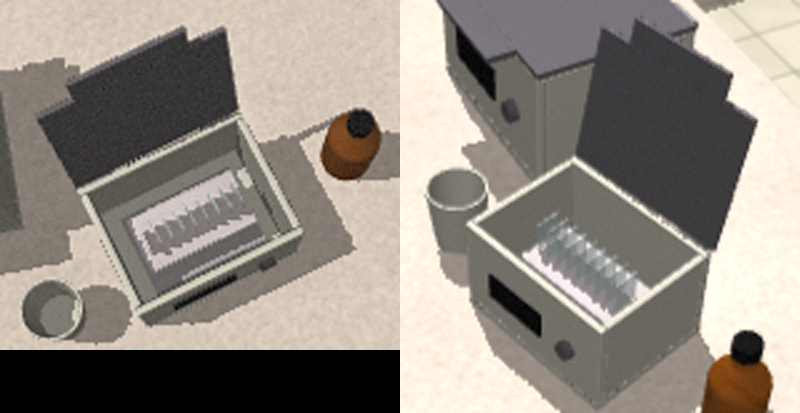

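The crop gives rim corners in both views. The lid's tongue runs from (258,147) to (305,122) in top and from (349,103) to (384,122) in side. I'll triangulate these and cross-check against the known sizes.

```bash
cat > h.py <<'E'
import pickle,cv2,numpy as np
def P(s): return np.array([[s["fx"],0,s["cx"]],[0,s["fy"],s["cy"]],[0,0,1]])@np.c_[s["R"],s["t"]]
def tri(s1,p1,s2,p2):
    X=cv2.triangulatePoints(P(s1),P(s2),np.array(p1,float),np.array(p2,float)); return (X[:3]/X[3]).ravel()
def ray(s,p,z):
    d=s["R"].T@[(p[0]-s["cx"])/s["fx"],(p[1]-s["cy"])/s["fy"],1]; c=-s["R"].T@s["t"]; return c+d*(z-c[2])/d[2]
def proj(s,X): q=P(s)@np.r_[X,1]; return q[:2]/q[2]
E
python3 - <<'E'
from h import *
np.set_printoptions(precision=1,suppress=True)
T=pickle.load(open("top.pkl","rb"));S=pickle.load(open("side.pkl","rb"))
t=lambda u,v:(230+u/2.5,110+v/2.5)
s=lambda u,v:(260+(u-400)/2.667,95+v/2.667)
pts=dict(FL=((140,316),(470,225)),FR=((300,230),(605,328)),HR=((240,118),(710,253)),HL=((80,188),(575,160)),TL=((70,93),(637,20)),TR=((186,29),(732,73)),ML=((39,115),(600,29)),MR=((226,30),(756,121)))
X={}
for k,(a,b) in pts.items():
    X[k]=tri(T,t(*a),S,s(*b)); print(k,X[k],ray(T,t(*a),110)[:2],ray(S,s(*b),110)[:2])
print("carton",ray(T,(408,209),30),ray(S,(355,295),30))
print("beaker rim",ray(T,(251,230),70),ray(S,(281.5,167),70))
print("bottle",tri(T,(375,158),S,(390,224)))
hsv=cv2.cvtColor(T["pixels"],cv2.COLOR_RGB2HSV)
E
```

```text
FL [473.   92.5 105.6] [469.9  92.8] [473.4  88.1]
FR [526.9 -73.7 109.3] [525.8 -73.3] [527.3 -74.3]
HR [651.4 -37.1 109.4] [648.1 -36. ] [653.6 -37.6]
HL [605.  132.5 103.8] [604.5 131.5] [600.6 126.4]
TL [645.8 109.5 267.4] [703.8 127.5] [768.6 305.2]
TR [680.6   6.6 270.5] [751.3   1.4] [813.  178.1]
ML [633.7 142.7 242.5] [686.2 161.3] [723.3 307.6]
MR [685.6 -28.3 243.9] [743.1 -38.6] [792.6 100.4]
carton [ 495.9 -229.6   30. ] [ 495.8 -224.8   30. ]
beaker rim [505.9 179.5  70. ] [494.6 173.9  70. ]
bottle [ 618.1 -151.8  126.7]
```

Checks: the rim comes out 176 × 135 mm at z ≈ 107, so this is the right dryer. Its yaw is about 17°. The hinge is near (631, 48, 110), and the tongue is at 1.78 rad and 163 mm radius. The tool's x axis already points at 16°, along the dryer's x. I'll go with fingers shut, above and behind the lid.

```bash
python3 -m creep '[[0,[2.4,-1.7,-0.8],0],[0,[2.4,-1.7,-0.8],0],[0,[2.4,-1.7,-0.8],0],[0,[2.4,-1.7,-0.8],0],[0,[2.4,-1.7,-0.8],0],[0,[2.4,-1.7,-0.8],0],[0,[2.4,-1.7,-0.8],0],[0,[2.4,-1.7,-0.8],0],[0,[2.4,-1.7,-0.8],0],[0,[2.4,-1.7,-0.8],0]]'
python3 -m creep '[[0,[2.4,-1.7,0],0],[0,[2.4,-1.7,0],0],[0,[2.4,-1.7,0],0],[0,[2.4,-1.7,0],0],[0,[2.4,-1.7,0],0],[0,[2.4,-1.7,0],0],[0,[2.4,-1.7,0],0],[0,[2.4,-1.7,0],0],[0,[2.4,-1.7,0],0],[0,[2.4,-1.7,0],0]]'
cat > st.py <<'E'
# state in dryer frame: u forward from hinge, v left, tip height; predicted contact figures
from station import observe
import numpy as np
s=observe();a=np.radians(16.8);d=s["tool_pos"]-[631,48.5,110];f=s["wrist_force"]
c,n=np.cos(a),np.sin(a)
w,x,y,z=s["tcp_rot"]
print("t%.2f u%.1f v%.1f tipz%.1f  Fu%.2f Fv%.2f Fz%.2f yaw%.2f w%.2f"%(s["t"],d[0]*c+d[1]*n,-d[0]*n+d[1]*c,d[2]+85,f[0]*c+f[1]*n,-f[0]*n+f[1]*c,f[2],np.degrees(2*np.arctan2(y,x)),s["width"]))
E
python3 st.py
```

```text
t: 0.93
tool_pos: [357.6, -368.9, 327.8]
tcp_rot: [-0.0, 0.99, 0.14, -0.0]
wrist_force: [0.6, -0.3, -0.2]
width: 0.282
gripper_force: 0.0
t: 1.77
tool_pos: [540.8, -138.9, 327.4]
tcp_rot: [-0.0, 0.99, 0.14, -0.0]
wrist_force: [-0.5, -1.1, -0.4]
width: 0.007
gripper_force: 0.0
t1.77 u-140.5 v-153.3 tipz302.4  Fu-0.79 Fv-0.93 Fz-0.38 yaw16.15 w0.01
```

```bash
python3 -m creep '[[0,[2.4,-1.7,0],0],[0,[2.4,-1.7,0],0],[0,[2.4,-1.7,0],0],[0,[2.4,-1.7,0],0],[0,[2.4,-1.7,0],0],[0,[2.4,-1.7,0],0],[0,[2.4,-1.7,0],0],[0,[2.4,-1.7,0],0],[0,[2.4,-1.3,0],0.6],[0,[0,0,0],0]]'; python3 st.py
python3 - <<'E'
from station import viewer
import cv2,pickle,numpy as np
o=[]
for n in("side","top"):
    s=viewer.snapshot(n); o.append(s["pixels"][60:300,200:520,::-1])
cv2.imwrite("pics/b.png",cv2.resize(np.hstack(o),(800,300)))
s=viewer.snapshot("wrist");cv2.imwrite("pics/w.png",s["pixels"][:,:,::-1])
E
```

```text
t: 2.6
tool_pos: [708.5, 66.6, 326.6]
tcp_rot: [-0.001, 0.991, 0.136, 0.0]
wrist_force: [-1.3, -1.2, -0.1]
width: 0.009
gripper_force: 0.0
t2.60 u79.4 v-5.1 tipz301.6  Fu-1.64 Fv-0.79 Fz-0.14 yaw15.69 w0.01
```

View pics/b.png

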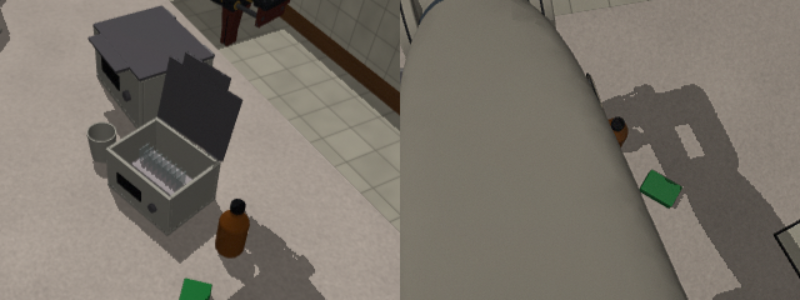

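View pics/w.png

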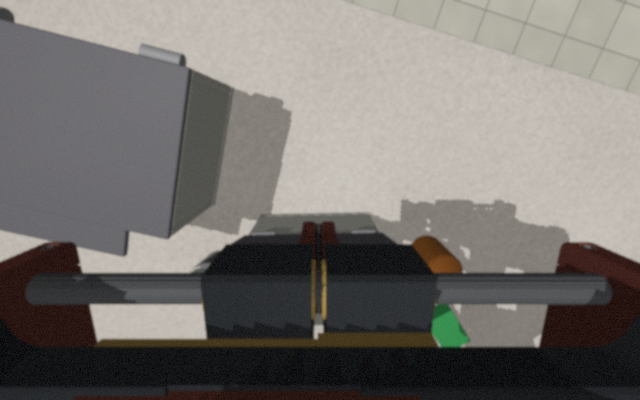

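The wrist view shows the shut fingers around (318,290) and the decoy's closed lid at left. The side view shows the lid still leaning back, with the bottle and carton untouched. The hand is behind and above the lid, so I'll lower the tips behind it.

```bash
python3 -m creep '[[0,[0,-0.3,1.5],-1],[0,[0,-0.2,1.5],0],[0,[0,0,1.5],0],[0,[0,0,1.1],0],[0,[0,0,0],0],[0,[0,0,0],0],[0,[0,0,0],0]]' >/dev/null; python3 st.py
python3 -m creep '[[0,[-1,0,0],0],[0,[-1,0,0],0],[0,[-1,0,0],0],[0,[-1,0,0],0],[0,[0,0,0],0],[0,[0,0,0],0]]' >/dev/null; python3 st.py
```

```text
t3.33 u76.6 v-3.5 tipz247.7  Fu-0.11 Fv-0.76 Fz0.46 yaw16.51 w0.01
t3.83 u35.7 v-2.8 tipz247.2  Fu0.71 Fv0.44 Fz-0.45 yaw16.53 w0.01
```

```bash
python3 -m creep '[[0,[-1,0,0],0],[0,[-1,0,0],0],[0,[-1,0,0],0],[0,[-0.2,0,0],0],[0,[0,0,0],0]]' >/dev/null; python3 st.py
python3 - <<'E'
from station import viewer
from h import *
s=viewer.snapshot("side"); im=s["pixels"][:,:,::-1].copy()
a=np.radians(16.8)
for th in (1.7,1.6,1.5,1.4,1.3):
    p=proj(s,np.array([631,48.5,110])+165*np.array([-np.cos(th)*np.cos(a),-np.cos(th)*np.sin(a),np.sin(th)])); print(th,p)
    cv2.circle(im,(int(p[0]),int(p[1])),0,(0,0,255),-1)
cv2.imwrite("pics/c.png",cv2.resize(im[40:250,250:450],(800,600)[0:1]*1+(600,) if 0 else (571,600)))
E
```

```text
t4.25 u3.2 v-2.6 tipz246.6  Fu0.05 Fv0.02 Fz0.33 yaw16.53 w0.01
1.7 [362.01691676 112.79214279]
1.6 [357.01092687 115.27952435]
1.5 [351.84341892 118.43508885]
1.4 [346.58342771 122.23057194]
1.3 [341.30453677 126.62455316]
```

View pics/c.png

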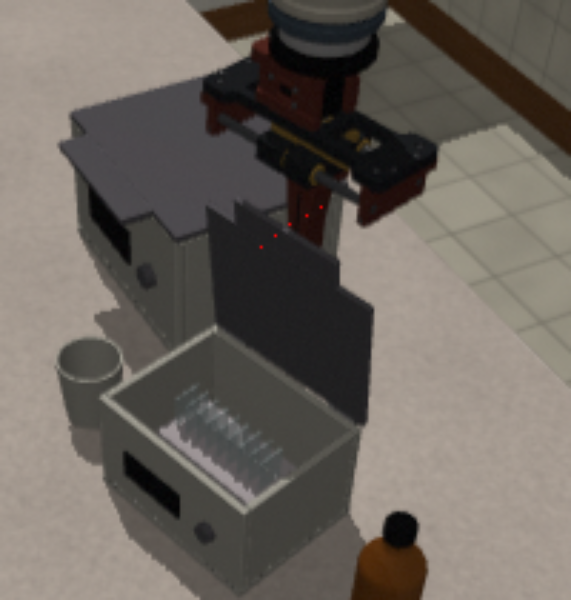

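The picture shows the tongue edge at about (288,228) in the crop, on the 1.5 rad marker: the lid is at its balance point. Next I'll tip it, then go over the top to the front in one go.

```bash
python3 -m creep '[[0,[-1,0,0],0],[0,[-0.6,0,0],0],[0,[0,0,0],0],[0,[0,0,-3],0],[0,[-1.5,0,-1],0],[0,[-3.5,0,0],0],[0,[-3.5,0,0],0],[0,[-3,0,2.5],0],[0,[0,0,3.5],0],[0,[0,0,3.2],0]]' >/dev/null; python3 st.py
python3 - <<'E'
from station import viewer
from h import *
s=viewer.snapshot("side"); im=s["pixels"][:,:,::-1].copy()
a=np.radians(16.8)
for th in (1.3,1.2,1.1,1.0,.9,.8):
    p=proj(s,np.array([631,48.5,110])+165*np.array([-np.cos(th)*np.cos(a),-np.cos(th)*np.sin(a),np.sin(th)]))
    cv2.circle(im,(int(p[0]),int(p[1])),0,(0,0,255),-1)
cv2.imwrite("pics/d.png",cv2.resize(im[40:250,250:450],(571,600)))
E
```

```text
t5.13 u-127.8 v-2.2 tipz194.8  Fu0.32 Fv0.01 Fz-0.30 yaw16.50 w0.01
```

View pics/d.png

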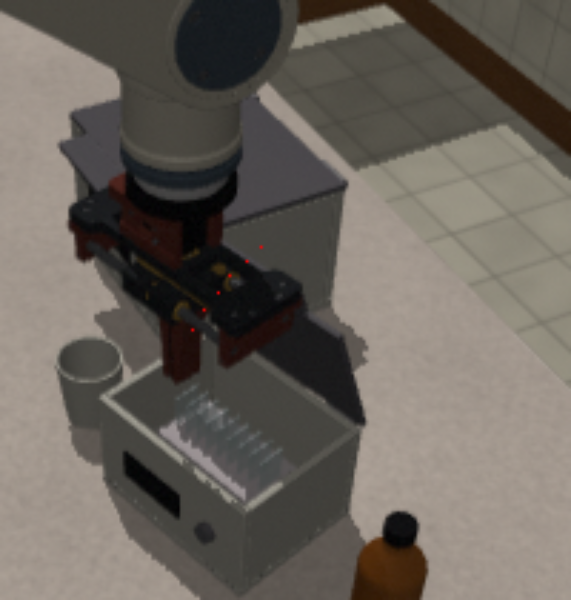

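The picture shows the finger in front and the lid falling behind it, its plate's right corner at crop (343,335), or about (370,157) in the image. I'll work out the lid angle from that.

```bash
cat > th.py <<'E'
# lid angle: the plate's -y side edge (v=-90) seen in the side view; corner at r=140 marked by dark/not-dark sampling
from station import viewer
from h import *
a=np.radians(16.8);u=np.array([np.cos(a),np.sin(a),0]);v=np.array([-np.sin(a),np.cos(a),0]);H=np.array([631,48.5,110])
if __name__=="__main__":
    s=viewer.snapshot("side"); g=cv2.GaussianBlur(s["pixels"],(3,3),0).max(2).astype(int)
    # dark plate pixels just inside the side edge (v=-80, r=40..130) for each candidate angle, and light just outside (v=-97)
    for t in np.arange(-.1,1.4,.1):
        f=lambda w:[int(g[tuple(np.round(proj(s,H+r*(-np.cos(t)*u+np.sin(t)*np.array([0,0,1]))+w*v)[::-1]).astype(int))]) for r in (40,70,100,125,137,150)]
        print("%.2f"%t,proj(s,H+140*(-np.cos(t)*u+np.sin(t)*np.array([0,0,1]))-90*v).round(0),f(-82),f(-97))
E
python3 th.py
```

```text
-0.10 [336. 224.] [84, 85, 131, 92, 72, 71] [65, 65, 65, 64, 64, 68]
0.00 [336. 220.] [79, 75, 123, 111, 107, 70] [65, 65, 65, 65, 65, 70]
0.10 [336. 216.] [73, 69, 76, 86, 108, 88] [65, 65, 72, 107, 83, 90]
0.20 [337. 211.] [70, 69, 77, 82, 87, 144] [65, 78, 86, 118, 113, 98]
0.30 [339. 206.] [70, 70, 74, 81, 78, 83] [71, 83, 80, 76, 76, 87]
0.40 [341. 201.] [70, 71, 73, 77, 77, 76] [80, 76, 69, 77, 75, 76]
0.50 [343. 196.] [70, 70, 70, 73, 79, 83] [82, 70, 70, 73, 83, 77]
0.60 [346. 190.] [71, 71, 70, 71, 70, 69] [79, 70, 70, 70, 70, 70]
0.70 [349. 185.] [81, 70, 70, 70, 70, 70] [81, 70, 71, 70, 70, 70]
0.80 [352. 179.] [82, 82, 74, 71, 70, 71] [75, 84, 71, 70, 70, 70]
0.90 [356. 174.] [39, 37, 63, 45, 36, 37] [43, 43, 37, 46, 57, 35]
1.00 [360. 168.] [28, 26, 27, 27, 28, 27] [28, 26, 27, 27, 27, 26]
1.10 [364. 163.] [26, 27, 27, 27, 27, 27] [49, 33, 28, 27, 27, 26]
1.20 [369. 158.] [28, 28, 29, 28, 64, 89] [118, 157, 143, 86, 83, 83]
1.30 [373. 154.] [41, 92, 91, 95, 116, 164] [165, 165, 128, 94, 163, 163]
```

The lid is at about 1.2 rad and the finger face is where the lip arrives at 0.78 rad. I'll wait there for it.

```bash
python3 -m creep '[[0,[0,0,0],0],[0,[0,0,0],0],[0,[0,0,0],0],[0,[0,0,0],0],[0,[0,0,0],0],[0,[0,0,0],0],[0,[0,0,0],0]]' >/dev/null; python3 st.py; python3 th.py | awk '$1>0.45'
python3 -m creep '[[0,[0,0,0],0],[0,[0,0,0],0],[0,[0,0,0],0],[0,[0,0,0],0],[0,[0,0,0],0],[0,[0,0,0],0],[0,[0,0,0],0]]' >/dev/null; python3 st.py; python3 th.py | awk '$1>0.45'
```

```text
t5.82 u-126.4 v-2.1 tipz195.1  Fu-0.54 Fv0.36 Fz-1.38 yaw16.55 w0.01
0.50 [343. 196.] [70, 70, 70, 72, 79, 82] [82, 70, 69, 73, 83, 77]
0.60 [346. 190.] [70, 70, 70, 70, 69, 70] [79, 70, 70, 70, 70, 70]
0.70 [349. 185.] [81, 70, 70, 70, 70, 70] [80, 70, 70, 70, 70, 70]
0.80 [352. 179.] [80, 82, 73, 70, 70, 70] [73, 84, 71, 71, 70, 70]
0.90 [356. 174.] [34, 34, 47, 41, 29, 32] [40, 38, 34, 32, 45, 31]
1.00 [360. 168.] [33, 53, 82, 73, 92, 92] [53, 133, 132, 114, 95, 95]
1.10 [364. 163.] [91, 163, 97, 94, 94, 94] [156, 163, 163, 95, 95, 95]
1.20 [369. 158.] [164, 163, 95, 96, 96, 96] [163, 163, 154, 95, 94, 94]
1.30 [373. 154.] [164, 162, 95, 95, 116, 163] [165, 164, 128, 94, 162, 163]
t6.45 u-126.7 v-2.1 tipz194.6  Fu-1.06 Fv0.10 Fz-0.63 yaw16.54 w0.01
0.50 [343. 196.] [70, 70, 70, 73, 78, 83] [82, 70, 70, 72, 83, 77]
0.60 [346. 190.] [71, 70, 70, 69, 70, 69] [79, 71, 70, 70, 69, 70]
0.70 [349. 185.] [63, 70, 70, 70, 69, 70] [80, 70, 70, 70, 70, 70]
0.80 [352. 179.] [41, 38, 37, 43, 61, 57] [61, 56, 57, 50, 51, 50]
0.90 [356. 174.] [57, 64, 59, 58, 59, 59] [42, 51, 64, 64, 60, 62]
1.00 [360. 168.] [105, 156, 145, 93, 94, 95] [84, 166, 164, 122, 95, 95]
1.10 [364. 163.] [159, 163, 98, 94, 94, 94] [164, 163, 164, 95, 95, 94]
1.20 [369. 158.] [165, 164, 95, 95, 96, 96] [163, 163, 154, 95, 94, 93]
1.30 [373. 154.] [163, 162, 95, 96, 116, 164] [164, 164, 128, 94, 161, 163]
```

```bash
python3 -m creep '[[0,[0,0,0],0],[0,[0,0,0],0],[0,[0,0,0],0],[0,[0,0,0],0],[0,[0,0,0],0],[0,[0,0,0],0],[0,[0,0,0],0]]' >/dev/null; python3 st.py; python3 th.py | awk '$1>0.45 && $1<1.05'
python3 - <<'E'
from station import viewer,observe
import numpy as np,cv2
F=[]
for i in range(6): viewer.snapshot("top"); F.append(observe()["wrist_force"])
print(np.mean(F,0),np.std(F,0))
s=viewer.snapshot("side");cv2.imwrite("pics/e.png",cv2.resize(s["pixels"][40:250,250:450,::-1],(571,600)))
E
```

```text
t7.08 u-126.6 v-2.1 tipz194.7  Fu-0.81 Fv0.99 Fz-0.55 yaw16.55 w0.00
0.50 [343. 196.] [70, 70, 69, 73, 78, 83] [83, 70, 69, 73, 83, 77]
0.60 [346. 190.] [70, 70, 70, 70, 70, 69] [79, 70, 70, 70, 69, 70]
0.70 [349. 185.] [63, 69, 70, 70, 70, 70] [81, 70, 70, 70, 70, 70]
0.80 [352. 179.] [42, 39, 38, 43, 60, 60] [60, 58, 58, 52, 53, 50]
0.90 [356. 174.] [56, 63, 59, 58, 60, 60] [42, 50, 63, 64, 60, 61]
1.00 [360. 168.] [104, 157, 145, 92, 94, 95] [84, 166, 164, 122, 96, 95]
[-0.79638038 -0.03159551 -0.0123176 ] [0.42025124 0.33688614 0.37453871]
```

View pics/e.png

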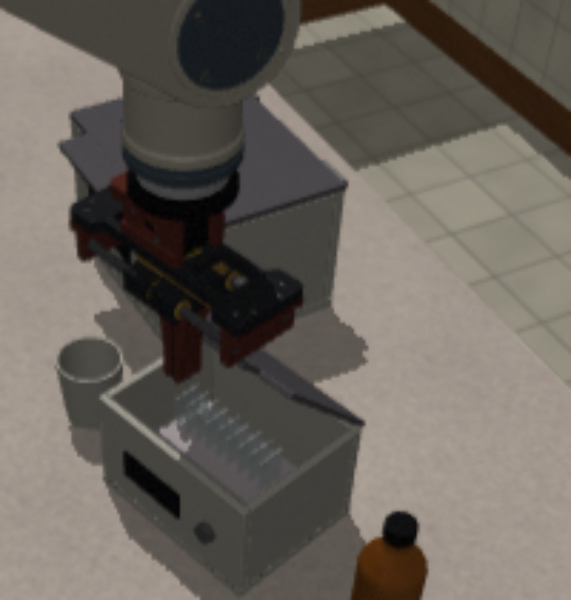

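The lid is resting on the finger at about 0.8 rad (plate edge from (361,420) to (270,375) in the crop), with about 0.8 N on the finger. I'll now lower it along the lip's arc at about 0.24 rad/s.

```bash
python3 -m creep '[[0,[-0.22,0,0.24],0],[0,[-0.22,0,0.24],0],[0,[-0.22,0,0.24],0],[0,[-0.22,0,0.24],0],[0,[-0.22,0,0.24],0],[0,[-0.2,0,0.26],0],[0,[-0.2,0,0.26],0],[0,[-0.2,0,0.26],0],[0,[-0.2,0,0.26],0],[0,[-0.2,0,0.26],0]]' >/dev/null; python3 st.py
python3 -m creep '[[0,[-0.17,0,0.28],0],[0,[-0.17,0,0.28],0],[0,[-0.17,0,0.28],0],[0,[-0.17,0,0.28],0],[0,[-0.17,0,0.28],0],[0,[-0.14,0,0.3],0],[0,[-0.14,0,0.3],0],[0,[-0.14,0,0.3],0],[0,[-0.14,0,0.3],0],[0,[-0.14,0,0.3],0]]' >/dev/null; python3 st.py
python3 - <<'E'
from station import viewer,observe
import numpy as np,cv2,pickle
F=[]
for i in range(6): viewer.snapshot("top"); F.append(observe()["wrist_force"])
print(np.mean(F,0).round(2))
s=viewer.snapshot("side");pickle.dump(s,open("s1.pkl","wb"));cv2.imwrite("pics/f.png",cv2.resize(s["pixels"][100:250,270:420,::-1],(600,600)))
E
python3 st.py
```

```text
t8.32 u-147.7 v-2.0 tipz169.4  Fu0.26 Fv0.24 Fz-0.38 yaw16.54 w0.00
t9.15 u-163.3 v-1.9 tipz140.3  Fu-0.95 Fv-1.45 Fz0.62 yaw16.55 w0.00
[-2.08 -0.4   0.04]
t9.50 u-163.2 v-1.8 tipz140.7  Fu-4.03 Fv-0.23 Fz-0.58 yaw16.55 w0.00
```

View pics/f.png

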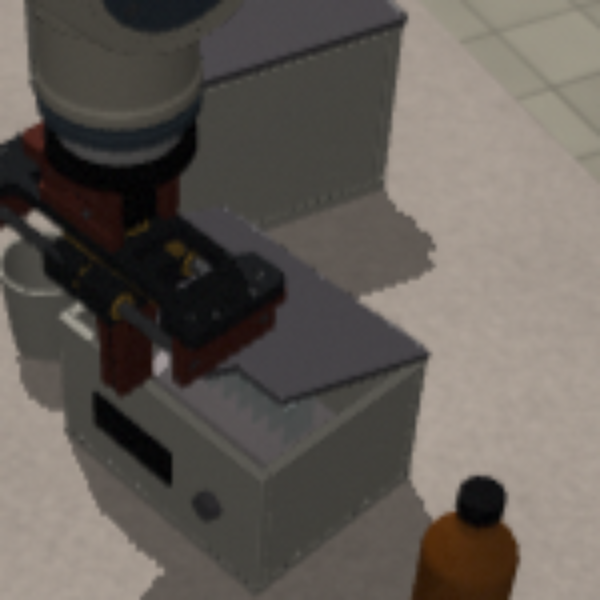

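The plate corner at crop (285,400), or (341,200) in the image, puts the lid at about 0.41 rad. The push is about 2.3 N, as expected for a lip resting against the finger. I'll continue down the arc in smaller pieces, watching the force.

```bash
cat > fm.py <<'E'
from station import viewer,observe
import numpy as np
from h import *
from th import u,v,H
F=[]
for i in range(6):
    s=viewer.snapshot("side" if i==5 else "top"); F.append(observe()["wrist_force"])
F=np.mean(F,0); print("mean Fu%.2f Fz%.2f"%(F@u,F[2]))
# plate corner: lowest dark-grey lid pixel column test along corner path (v=-86,r=136), top face
g=cv2.cvtColor(s["pixels"],cv2.COLOR_RGB2HSV).astype(int)
for t in np.arange(0,.55,.05):
    o=[]
    for r,w in((137,-86),(142,-80),(137,-93)):
        p=np.round(proj(s,H+r*(-np.cos(t)*u+np.sin(t)*np.array([0,0,1]))+w*v)).astype(int); o.append(tuple(s["pixels"][p[1],p[0]].tolist()))
    print("%.2f"%t,o)
E
python3 -m creep '[[0,[-0.12,0,0.34],0],[0,[-0.12,0,0.34],0],[0,[-0.12,0,0.34],0],[0,[-0.12,0,0.34],0],[0,[-0.12,0,0.34],0],[0,[0,0,0],0]]' >/dev/null; python3 st.py; python3 fm.py; python3 st.py
```

```text
t10.00 u-169.5 v-1.8 tipz122.9  Fu-4.22 Fv0.46 Fz-0.48 yaw16.54 w0.00
mean Fu-3.97 Fz0.26
0.00 [(86, 84, 78), (75, 73, 68), (67, 65, 61)]
0.05 [(75, 73, 70), (88, 87, 80), (82, 80, 74)]
0.10 [(88, 84, 85), (71, 67, 68), (89, 88, 81)]
0.15 [(89, 82, 85), (90, 85, 86), (84, 80, 78)]
0.20 [(89, 83, 84), (89, 84, 84), (89, 85, 86)]
0.25 [(70, 68, 70), (89, 86, 86), (84, 82, 83)]
0.30 [(57, 55, 58), (43, 42, 44), (76, 78, 77)]
0.35 [(73, 71, 74), (73, 71, 74), (39, 37, 39)]
0.40 [(73, 70, 74), (73, 71, 74), (73, 70, 73)]
0.45 [(72, 70, 73), (72, 71, 73), (72, 70, 73)]
0.50 [(74, 71, 74), (72, 70, 73), (74, 71, 74)]
t10.30 u-169.2 v-1.8 tipz123.7  Fu-4.36 Fv1.55 Fz0.97 yaw16.55 w0.01
```

```bash
python3 -m creep '[[0,[-0.09,0,0.31],0],[0,[-0.09,0,0.31],0],[0,[-0.08,0,0.31],0],[0,[-0.08,0,0.31],0],[0,[-0.07,0,0.31],0],[0,[0,0,0],0]]' >/dev/null; python3 st.py; python3 fm.py|head -9; python3 st.py
```

```text
t10.80 u-173.1 v-1.9 tipz107.7  Fu-3.16 Fv1.30 Fz0.27 yaw16.54 w0.00
mean Fu-2.84 Fz-0.61
0.00 [(87, 84, 78), (77, 74, 68), (66, 65, 59)]
0.05 [(75, 74, 71), (89, 87, 80), (82, 80, 74)]
0.10 [(91, 86, 86), (73, 69, 69), (90, 88, 82)]
0.15 [(88, 83, 84), (90, 85, 86), (84, 81, 78)]
0.20 [(44, 42, 44), (51, 49, 50), (87, 82, 83)]
0.25 [(74, 72, 74), (74, 71, 74), (48, 48, 48)]
0.30 [(74, 71, 74), (75, 73, 75), (69, 66, 69)]
0.35 [(74, 72, 75), (75, 73, 75), (73, 72, 75)]
t11.10 u-173.0 v-1.9 tipz108.3  Fu-2.85 Fv0.87 Fz-0.31 yaw16.55 w0.00
```

```bash
python3 -m creep '[[0,[-0.04,0,0.28],0],[0,[-0.04,0,0.28],0],[0,[-0.04,0,0.28],0],[0,[0,0,0],0]]' >/dev/null; python3 st.py; python3 fm.py|head -8; python3 st.py
```

```text
t11.43 u-174.5 v-1.9 tipz99.2  Fu-3.64 Fv0.63 Fz-0.87 yaw16.54 w0.01
mean Fu-3.21 Fz-0.53
0.00 [(87, 85, 79), (75, 72, 68), (66, 65, 60)]
0.05 [(74, 72, 69), (90, 89, 82), (83, 80, 74)]
0.10 [(75, 72, 72), (72, 67, 67), (90, 88, 81)]
0.15 [(47, 46, 46), (49, 46, 48), (86, 82, 79)]
0.20 [(77, 74, 78), (75, 72, 76), (44, 43, 44)]
0.25 [(76, 73, 77), (74, 72, 75), (72, 69, 72)]
0.30 [(75, 72, 76), (76, 72, 76), (76, 73, 77)]
t11.73 u-174.4 v-1.8 tipz99.8  Fu-2.84 Fv1.15 Fz-0.68 yaw16.54 w0.00
```

```bash
python3 -m creep '[[0,[-0.02,0,0.27],0],[0,[-0.02,0,0.27],0],[0,[-0.02,0,0.27],0],[0,[0,0,0],0]]' >/dev/null; python3 st.py; python3 fm.py|head -8; python3 st.py
```

```text
t12.07 u-175.4 v-1.8 tipz91.1  Fu-4.05 Fv0.05 Fz-0.23 yaw16.55 w0.00
mean Fu-5.50 Fz-0.84
0.00 [(87, 85, 79), (76, 74, 69), (67, 66, 60)]
0.05 [(56, 55, 52), (89, 86, 80), (83, 82, 75)]
0.10 [(66, 63, 66), (52, 49, 49), (90, 87, 81)]
0.15 [(78, 75, 78), (77, 73, 77), (64, 62, 60)]
0.20 [(76, 73, 77), (76, 74, 77), (77, 74, 77)]
0.25 [(76, 75, 78), (76, 73, 76), (75, 73, 76)]
0.30 [(76, 73, 77), (77, 74, 77), (77, 74, 77)]
t12.37 u-175.4 v-1.8 tipz91.6  Fu-5.68 Fv-0.28 Fz-0.12 yaw16.55 w0.00
```

```bash
python3 -m creep '[[0,[-0.01,0,0.2],0],[0,[-0.01,0,0.2],0],[0,[-0.01,0,0.2],0],[0,[-0.01,0,0.2],0],[0,[0,0,0],0]]' >/dev/null; python3 st.py; python3 fm.py|head -6; python3 st.py
```

```text
t12.78 u-175.9 v-1.8 tipz83.3  Fu-6.04 Fv0.14 Fz-1.57 yaw16.55 w0.00
mean Fu-5.73 Fz-0.82
0.00 [(62, 61, 57), (75, 73, 68), (68, 66, 61)]
0.05 [(63, 61, 64), (80, 78, 73), (83, 81, 75)]
0.10 [(79, 77, 80), (74, 71, 75), (59, 59, 56)]
0.15 [(78, 75, 79), (78, 76, 80), (58, 56, 58)]
0.20 [(78, 75, 78), (78, 75, 79), (78, 75, 78)]
t13.08 u-175.9 v-1.8 tipz83.6  Fu-6.42 Fv0.62 Fz-0.03 yaw16.55 w0.00
```

```bash
python3 -m creep '[[0,[0,0,0.18],0],[0,[0,0,0.18],0],[0,[0,0,0.18],0],[0,[0,0,0.18],0],[0,[0,0,0.18],0],[0,[0,0,0.18],0],[0,[0,0,0],0]]' >/dev/null; python3 st.py; python3 fm.py|head -5; python3 st.py
```

```text
t13.67 u-176.1 v-1.8 tipz72.9  Fu-7.52 Fv-0.62 Fz0.83 yaw16.55 w0.00
mean Fu-7.40 Fz1.89
0.00 [(46, 43, 45), (76, 74, 69), (66, 65, 60)]
0.05 [(80, 77, 81), (50, 47, 49), (66, 64, 59)]
0.10 [(81, 78, 81), (79, 77, 80), (62, 60, 63)]
0.15 [(80, 77, 81), (81, 78, 82), (80, 77, 80)]
t13.97 u-176.1 v-1.8 tipz72.9  Fu-7.05 Fv-0.03 Fz2.05 yaw16.55 w0.01
```

The finger is now pushed up (Fz +2 N) and the plate pixels sit at 0 rad, so the lid is seated on the rim. I'll press 3 mm further down, back off, and check.

```bash
python3 -m creep '[[0,[0,0,0.15],0],[0,[0,0,0.15],0],[0,[0,0,0],0],[0,[0,0,0],0]]' >/dev/null; python3 st.py
python3 -m creep '[[0,[-0.2,0,0],0],[0,[-1,0,0],0],[0,[-2,0,0],0],[0,[-2,0,0],0],[0,[-1,0,-2],0],[0,[0,0,-3],0],[0,[0,0,-3],0],[0,[-2,0,-2],0],[0,[0,0,0],0],[0,[0,0,0],0]]' >/dev/null; python3 st.py
python3 - <<'E'
from station import viewer
import cv2
s=viewer.snapshot("side");cv2.imwrite("pics/g.png",cv2.resize(s["pixels"][80:330,250:450,::-1],(480,600)))
E
```

```text
t14.30 u-176.1 v-1.8 tipz69.9  Fu-7.87 Fv-0.95 Fz2.93 yaw16.55 w0.01
t15.13 u-256.8 v-1.9 tipz171.0  Fu0.17 Fv0.22 Fz-0.19 yaw16.51 w0.00
```

View pics/g.png

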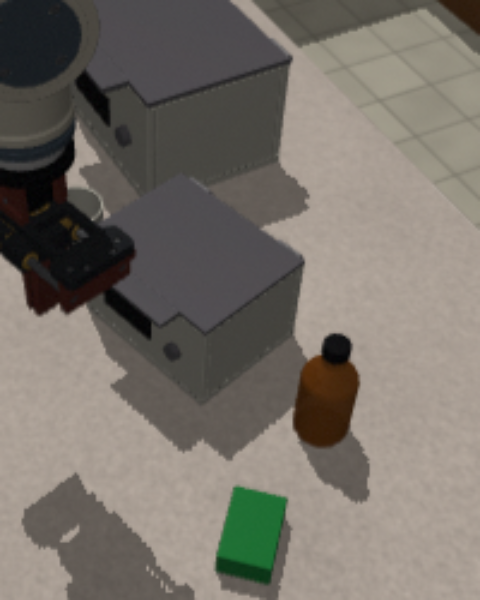

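The lid is shut and level on the rim (front corner at (205,330) in the crop). The bottle, carton and beaker look unmoved, and the hand is clear, so I'm handing in.

```bash
python3 -c "
from station import finish_job
print(finish_job())"
```

```text
the job is handed in; nothing more can be done
None
```

The lid was tipped, caught at about 0.8 rad and lowered shut in about 15 s, and the hand is clear with the job handed in (no verdict was returned); because the hand could only point straight down, the lid leaned on the side of the shut fingers at its front edge rather than on a finger underneath, with at most about 8 N read at the wrist while lowering.

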